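Clear the repair mat into the parts trays

ROBOT

A 6-joint arm with a two-finger parallel gripper is mounted at the origin on the work surface. World frame = base frame: x ahead of the robot, y to its left, z up, the work surface at z = 0. Lengths are in m, angles in rad, forces in N, time in s.
With the tool pointing down it reaches from about 0.3 to 0.875 m from the base axis. Payload 6.4 kg.
Tool frame: the origin (TCP) lies on the centre line of the jaws, within the pads' length; the fingertips stand bot.tip_extent ahead of it and the grasp point (between the pads) is the TCP (bot.tip_extent is the distance from the TCP to the fingertips, in m); z points along the fingers, y is the direction in which the jaws open and shut (so a half turn about z gives the same grasp; the last joint's range is limited). The gripper opens to 88 mm and grips with 3 to 60 N. Pads are 18 mm wide; open, the fingers measure 123 mm over their backs; the gripper's body (75 mm by 187 mm) begins 45 mm behind the grasp point.
Start: joints at [0.915, 0.181, 1.607, -0, 1.354, -0.206], TCP at [0.25, 0.518, 0.258] pointing down, gripper open.
Joint ranges: [-2.99, 2.99], [-0.89, 2.07], [0.3, 2.58], [-1.14, 4.28], [0, 2.63], [-3.12, 3.12]. Speed limits (rad/s): [2.57, 2.57, 3.01, 3.14, 3.14, 3.14].

INTERFACE

Orientations are given as [roll, pitch, yaw] about the fixed x, y, z axes, in that order (R = Rz(yaw) Ry(pitch) Rx(roll)).
In Python, from station import bot, imaging, job, spotter gives the robot as it stands.
- The arm moves only by the tool arm_command, never from a script. Its argument "targets" is a list of rows, each a list of 4 numbers: the shift along the tool's x, y, z in mm, then the turn about the tool's z in degrees. In form: [[tx, ty, tz, turn], ...]. A call has 1 to 10 rows; each row is the pose to reach, as a shift and turn from the pose commanded when the call began, along the tool's axes at that moment; what a row does not reach only later rows make up. A row lasts 1/12 s, in which the tool goes at most 41.7 mm and 7.16 degrees, less where a joint would pass 70% of its speed; a pose out of reach is approached as far as the arm can. A call with a gripper value outside its range is refused whole. "jaw" is the gripper's target within -1 to 1 (shut at 1, half-way at 0, fully open at -1), set as the call begins (left out, the last holds). The fingers move at their own pace and stop on an object; the grip force is fixed at half the most. Time passes only in rows, so rows that repeat a pose let the fingers close. It gives the time, the measured TCP pose, the force and the opening at its end, in the units of the state.
- bot.sense(): the state, without advancing time (a new reading comes with each control period).
- imaging.snapshot(name): name is "side" or "top" or "wrist"; returns the picture (400x640x3 uint8, blue, green, red); there is no depth.
- imaging.calibration(name): a dict with "K" (3x3 intrinsics, pixels), "R" (3x3) and "t" (3): a world point X has camera coordinates R X + t. Camera axes: x right, y down, z forward; pixel columns grow to the right and rows downward; lengths in m; the calibration is good to about 2 mm. A picture is of the moment at which its call begins: read the wrist's pose just before it. calibration takes no time and is no camera call; for the wrist camera it gives the pose at the moment of the call.
- job.sign_off(): hands the job in, once; it reports no verdict.
Trained networks look in the newest picture that a camera, given by its name, has taken for a name from the list of things; names that differ only in an ending like _2 or _b are one class to them, and where a whole thing is asked for, a point or a joint stands for the part that bears it (a point fixed in the world has none). Each returns a list of dicts, best first, with "p" (0 to 1); they miss things now and then, are a little off and sometimes report something else, mostly with a low value. They report only what shows in the picture. A call takes as long as a camera call.
- spotter.boxes_of(camera, target): "box" ([left, top, right, bottom] in pixels, round what is visible of it).
The state is a dict: "time": time; "joints": joint angles; "qd": joint speeds; "tau": joint torques, N m; "tool_pos": TCP position; "tcp_rot": TCP orientation; "contact_force": force on the tool from outside, world axes, zero at the start; "torque": the same for the moment, N m; "finger_gap": finger opening in m.
Only numpy, scipy, OpenCV 4.12 (cv2) and the standard library are available. Lean on these libraries where they do the work, as an engineer would, in place of code of your own. Each camera call takes 0.05 s, during which the arm holds its last target.

TASK

Clear the repair mat: stand both capacitors in the green tray, stand both heat sinks in the yellow tray, and put the brass nozzle back in its red rest, turned so that the flat of its foot meets the flat of the pocket and it sits right down on the pocket floor. Everything must end upright and at rest in its place, and the jar and the screwdriver must be left alone.

Things in the scene. Friction and masses are not known exactly. Their poses are not given: they have to be found in the camera images.
- cap_black: Black electrolytic capacitor, an upright can 30 mm in diameter and 45 mm high, standing on its flat end, with a silver top. Origin: centre of its underside; z is its axis, up.
- cap_brown: Brown electrolytic capacitor, an upright can 30 mm in diameter and 45 mm high, standing on its flat end, with a silver top. Origin: centre of its underside; z is its axis, up.
- sink_silver: Bare silver aluminium finned heat sink, an upright block 26 (x) x 40 (y) x 42 mm high with upright fins seen end-on from above; the fin ends form the two 40 mm wide sides (x), which can be gripped. Origin: centre of its underside; z up.
- sink_black: Black finned heat sink, an upright block 26 (x) x 40 (y) x 42 mm high with upright fins seen end-on from above; the fin ends form the two 40 mm wide sides (x), which can be gripped. Origin: centre of its underside; z up.
- nozzle: Brass hot-air nozzle standing spout up, 58 mm high. Foot: a 12 mm thick D-shaped flange, round of radius 20 mm at -x, straight-sided at +x out to a flat edge 40 mm wide, 20 mm from the axis, marked by a white bar on top. From 20 to 58 mm height a round tube 20 mm in diameter, to grip. Origin: centre of the underside, on the tube's axis; x points to the flat, z up.
- tray_green: Green parts tray, fixed to the bench: an open shallow box 80 (x) x 130 (y) x 14 mm high, walls and floor 4 mm thick, so 72 x 122 mm inside with its floor 4 mm above the bench. Origin: centre of the underside, at bench height; z up, x the short side, y the long side. It holds two parts side by side along y, for instance 30 mm either side of the centre.
- tray_yellow: Yellow parts tray, fixed to the bench: an open shallow box 80 (x) x 130 (y) x 14 mm high, walls and floor 4 mm thick, so 72 x 122 mm inside with its floor 4 mm above the bench. Origin: centre of the underside, at bench height; z up, x the short side, y the long side. It holds two parts side by side along y, for instance 30 mm either side of the centre.
- rest: Nozzle rest, fixed: grey plate 84 x 84 x 6 mm with a red wall (8 mm thick, top 18 mm above the bench) round a D-shaped pocket, the nozzle foot's shape with 4 mm to spare all round: round of radius 24 mm at -x, flat wall 24 mm from the centre at +x, marked by a white bar. Pocket floor 6 mm above the bench. Fits only flat to flat (x axes alike). Origin: under the pocket's centre, at bench height.
- jar: Small closed amber jar with a white cap, 44 mm in diameter, 55 mm high; to be left alone. Origin: centre of its underside, z up.
- driver: Screwdriver lying on the bench, 170 mm long along its x, handle to -x; to be left alone. Origin: on the bench under its middle.

How it is judged:
At the end, for the whole second after the job is handed in: Capacitors on the green tray's floor, heat sinks on the yellow one's (within 32 mm in x, 55 mm in y, underside below 8 mm); nozzle in the rest (within 10 mm, underside below 10 mm, x axes within 0.35 rad); all tilted under 0.12 rad and at rest (0.02 m/s, 0.2 rad/s) (x of cap_black in the frame of tray_green between -0.032 and 0.032 m and y of cap_black in the frame of tray_green between -0.055 and 0.055 m and z of cap_black in the frame of tray_green between 0 and 0.008 m and linear speed of each of cap_black, cap_brown, sink_silver, sink_black, nozzle below 0.02 m/s and angular speed of each of cap_black, cap_brown, sink_silver, sink_black, nozzle below 0.2 rad/s and angle between each of cap_black, cap_brown, sink_silver, sink_black, nozzle's own z axis and vertical below 0.12 rad and x of cap_brown in the frame of tray_green between -0.032 and 0.032 m and y of cap_brown in the frame of tray_green between -0.055 and 0.055 m and z of cap_brown in the frame of tray_green between 0 and 0.008 m and x of sink_silver in the frame of tray_yellow between -0.032 and 0.032 m and y of sink_silver in the frame of tray_yellow between -0.055 and 0.055 m and z of sink_silver in the frame of tray_yellow between 0 and 0.008 m and x of sink_black in the frame of tray_yellow between -0.032 and 0.032 m and y of sink_black in the frame of tray_yellow between -0.055 and 0.055 m and z of sink_black in the frame of tray_yellow between 0 and 0.008 m and horizontal distance between nozzle and rest below 0.01 m and z of nozzle in the frame of rest below 0.01 m and angle between the x axis of nozzle and the x axis of rest, either way round below 0.35 rad); the robot touches nothing.
It fails at once if the jar or the screwdriver is moved by more than 30 mm (distance of any of jar, driver from where it was at the start of the episode above 0.03 m).
It also fails if it takes over 120 s, if anything falls off the work surface, if the arm or the gripper's body presses on something with over 40 N, if the wrist force passes 120 N, or if a joint passes its speed limit or range.

## Working session

There is one attempt and no reset: what is moved stays moved. The work goes in short steps, Python scripts to look and compute and a tool call to move; the robot and the scene stay as the last step left them, time stands still between calls to the robot, and variables do not carry over. Pictures are saved under pics/ and viewed, and the job is handed in when it is done.

Besides the shell and the picture viewer there is one more tool, called after ">>>" in YAML: its name, and indented under it one key for each argument. arm_command: Moves the arm, as the interface text tells. Its arguments: {"type":"object","properties":{"targets":{"type":"array","items":{"type":"array","items":{"type":"number"}}},"jaw":{"type":"number"}},"required":["targets"]}

```bash
ls; mkdir -p pics
python3 - <<'E'
from station import bot, imaging, job, spotter
import cv2
print(bot.sense(), bot.tip_extent)
for n in ["top","side","wrist"]:
    im=imaging.snapshot(n); cv2.imwrite(f"pics/{n}0.png",im)
    c=imaging.calibration(n); print(n,c)
E
```

```text
pics
{'time': 0.0, 'joints': array([ 9.14684714e-01,  1.81524698e-01,  1.60799830e+00,  3.15471299e-05,
        1.35377726e+00, -2.06309880e-01]), 'qd': array([-2.45757791e-04,  8.14547699e-05,  1.81853649e-03, -8.77400349e-04,
       -2.93575365e-05, -1.05458750e-03]), 'tau': array([ 4.74925619e-04, -4.33846271e+01, -3.41854084e+01,  7.03235460e-02,
        3.83765996e-02, -9.84471512e-05]), 'tool_pos': array([0.24967615, 0.51741648, 0.25682398]), 'tcp_rot': array([-3.13992757e+00, -3.79944206e-04,  2.69178379e+00]), 'contact_force': array([0.62047654, 0.85568152, 1.08178436]), 'torque': array([ 0.00477717, -0.01540315, -0.01025478]), 'finger_gap': 0.08824537798083837} 0.019
top {'K': array([[491.54057248,   0.        , 319.27704935],
       [  0.        , 491.54057248, 191.9251463 ],
       [  0.        ,   0.        ,   1.        ]]), 'R': array([[-0.02405933, -0.9997087 ,  0.00191266],
       [-0.97713066,  0.02311155, -0.21138006],
       [ 0.21127428, -0.00695458, -0.97740207]]), 't': array([0.01128146, 0.54370125, 1.37541433])}
side {'K': array([[406.1666797 ,   0.        , 321.01815153],
       [  0.        , 406.1666797 , 197.61687615],
       [  0.        ,   0.        ,   1.        ]]), 'R': array([[-0.98102052, -0.19359458,  0.01094894],
       [-0.1235774 ,  0.58070622, -0.80467939],
       [ 0.14942345, -0.79076003, -0.59360863]]), 't': array([0.53124501, 0.08027648, 0.97309151])}
wrist {'K': array([[345.2236912 ,   0.        , 318.56215063],
       [  0.        , 345.2236912 , 199.79401321],
       [  0.        ,   0.        ,   1.        ]]), 'R': array([[ 0.43512331,  0.90036994, -0.00129469],
       [ 0.86727572, -0.41874266,  0.26923485],
       [ 0.24186883, -0.11827321, -0.96307368]]), 't': array([-0.57454782, -0.03655877,  0.38863611])}
```

View pics/top0.png

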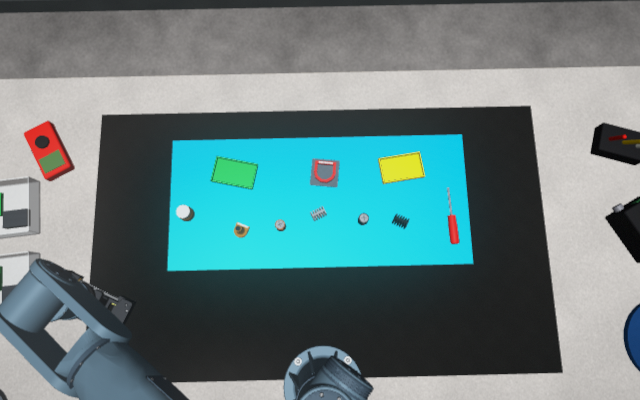

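View pics/side0.png

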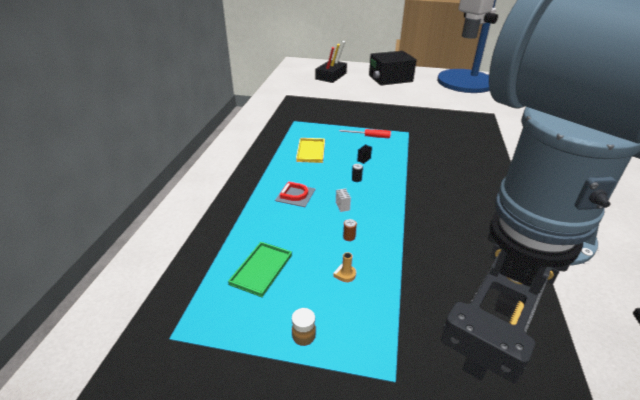

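View pics/wrist0.png

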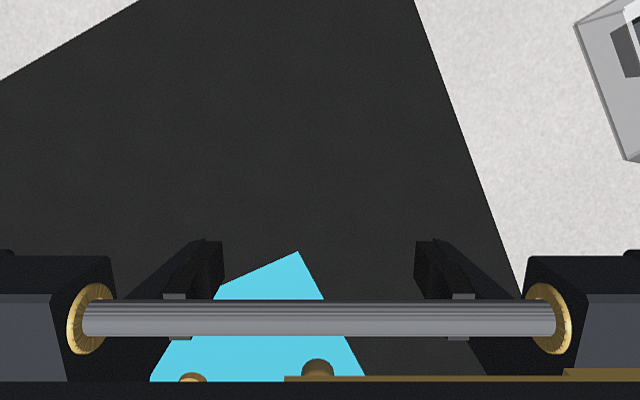

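```bash
cat > h.py <<'E'
from station import bot, imaging, job, spotter
import cv2, numpy as np
from scipy.spatial.transform import Rotation as Ro
def ray(c,u,v,z):
    d=c["R"].T@np.linalg.inv(c["K"])@np.array([u,v,1.]); o=-c["R"].T@c["t"]
    return o+d*(z-o[2])/d[2]
def proj(c,P):
    q=c["R"]@np.asarray(P,float)+c["t"]; q=c["K"]@q; return q[:2]/q[2]
def pose(s=None):
    s=s or bot.sense(); return np.array(s["tool_pos"]), Ro.from_euler('xyz',s["tcp_rot"]).as_matrix()
def shift(P,s=None):
    p,R=pose(s); return (R.T@(np.asarray(P)-p))*1000
E
python3 - <<'E'
from h import *
im=imaging.snapshot("top")
cv2.imwrite("pics/t1.png",cv2.resize(im[140:260,160:320],None,fx=5,fy=5,interpolation=cv2.INTER_CUBIC))
cv2.imwrite("pics/t2.png",cv2.resize(im[140:260,310,None] if 0 else im[140:260,305:465],None,fx=5,fy=5,interpolation=cv2.INTER_CUBIC))
cs={n:imaging.calibration(n) for n in("top","side","wrist")}
H=dict(cap_black=.0225,cap_brown=.0225,sink_silver=.021,sink_black=.021,nozzle=.029,tray_green=.007,tray_yellow=.007,rest=.009,jar=.0275,driver=.015)
imaging.snapshot("side")
for k,h in H.items():
    for n in("top","side"):
        b=spotter.boxes_of(n,k)[:2]
        for x in b:
            B=x["box"]; print(k,n,round(x["p"],2),np.round(B,1),ray(cs[n],(B[0]+B[2])/2,(B[1]+B[3])/2,h).round(3))
c=cs["wrist"]; p,R=pose(); o=-c["R"].T@c["t"]; print("cam in tool",R.T@(o-p), "R",(R.T@c["R"].T).round(3)); print(R.round(3))
E
```

```text
cap_black top 0.46 [360.  214.1 368.9 226.6] [ 0.462 -0.133  0.022]
cap_black side 0.58 [352.3 168.4 362.1 183.4] [ 0.462 -0.112  0.022]
cap_brown top 0.6 [274.  217.6 285.7 231.4] [0.456 0.117 0.022]
cap_brown side 0.52 [344.9 219.5 358.5 242. ] [0.447 0.119 0.022]
sink_silver top 0.44 [312.7 206.1 323.6 219.4] [0.489 0.003 0.021]
sink_silver side 0.5 [336.7 187.7 352.6 215.3] [0.479 0.01  0.021]
sink_black side 0.51 [357.  145.3 372.6 164. ] [ 0.455 -0.233  0.021]
nozzle top 0.48 [233.8 223.7 251.5 236.5] [0.441 0.225 0.029]
nozzle side 0.85 [333.9 253.1 354.8 281.4] [0.445 0.242 0.029]
tray_green top 0.62 [210.5 157.5 259.3 187.9] [0.621 0.254 0.007]
tray_green side 0.97 [228.8 239.4 293.8 298.4] [0.618 0.261 0.007]
tray_yellow top 0.88 [379.5 150.4 424.  186.4] [ 0.622 -0.256  0.007]
tray_yellow side 0.87 [296.3 137.7 325.3 161.4] [ 0.624 -0.253  0.007]
rest top 0.73 [306.7 160.8 338.2 187.5] [ 0.61  -0.013  0.009]
rest side 0.69 [279.  182.  316.2 202.8] [ 0.609 -0.02   0.009]
jar top 0.75 [175.4 201.5 195.  224.1] [0.497 0.395 0.028]
jar side 0.74 [289.4 304.2 318.4 349.2] [0.494 0.397 0.027]
driver top 0.85 [444.4 192.6 458.6 243.5] [ 0.464 -0.393  0.015]
driver top 0.22 [234.5 224.2 251.8 238.4] [0.439 0.226 0.015]
driver side 0.72 [228.2 243.3 294.3 299.5] [0.613 0.275 0.015]
driver side 0.63 [365.6 130.7 390.7 139.2] [ 0.426 -0.38   0.015]
cam in tool [ 6.91884818e-02  1.05378253e-04 -1.25805707e-01] R [[-0.    -0.963 -0.269]
 [ 1.    -0.    -0.001]
 [ 0.001 -0.269  0.963]]
[[-0.901  0.435  0.   ]
 [ 0.435  0.901 -0.   ]
 [-0.    -0.    -1.   ]]
```

View pics/t1.png

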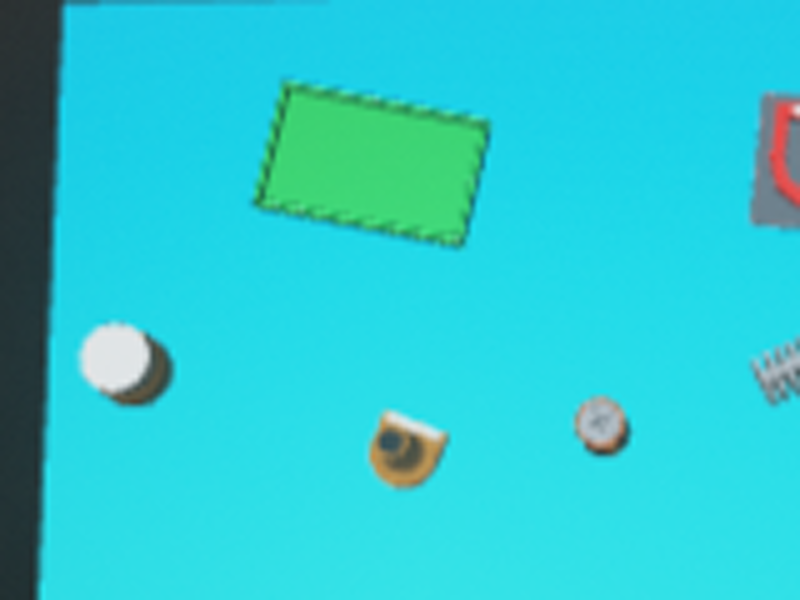

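View pics/t2.png

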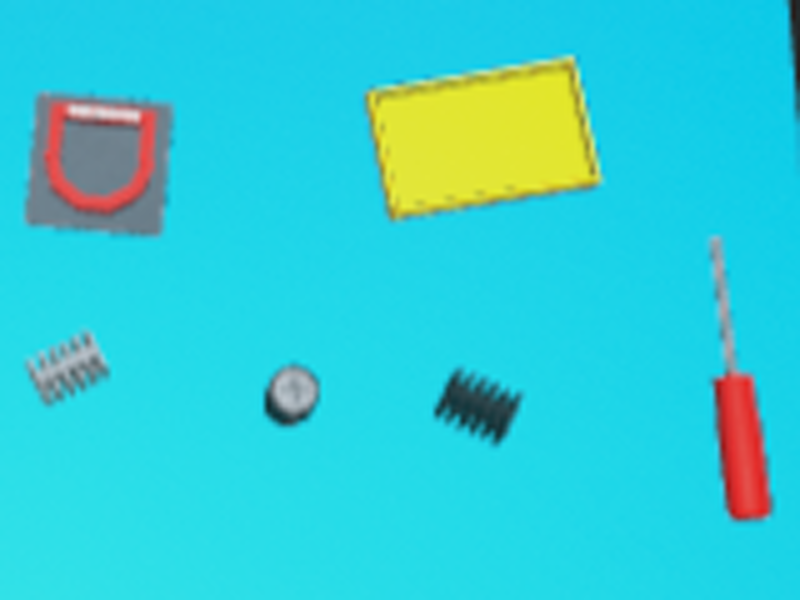

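Run:
```python
from h import *
c=imaging.calibration("top")
def g(x,y,z,off): return ray(c,(x+.5)/5-.5+off,(y+.5)/5-.5+140,z)
def show(n,pts,z,off):
    P=np.array([g(x,y,z,off)[:2] for x,y in pts]); print(n,P.round(4).tolist(),P.mean(0).round(4)); 
    for i in range(len(P)):
        d=P[(i+1)%len(P)]-P[i]; print("   len %.1f ang %.1f"%(np.hypot(*d)*1e3,np.degrees(np.arctan2(d[1],d[0]))))
show("green",[(287,83),(490,122),(463,246),(257,206)],.014,160)
show("yellow",[(368,92),(575,58),(598,184),(391,218)],.014,305)
show("rest",[(38,94),(172,103),(161,236),(27,225)],.006,305)
show("restbar",[(68,109),(140,117)],.018,305)
show("nozbar",[(385,415),(446,438)],.012,160)
show("noztube",[(390,442)],.058,160)
show("capbrown",[(601,424)],.045,160)
show("capblack",[(293,393)],.045,305)
show("sinksilver",[(65,363)],.042,305)
show("sinkblack",[(458,370),(522,395),(497,442),(436,410)],.042,305)
im=imaging.snapshot("top")
a=[cv2.resize(im[y-20:y+20,x-20:x+20],None,fx=10,fy=10,interpolation=cv2.INTER_CUBIC) for x,y in[(318,214),(400,221)]]
cv2.imwrite("pics/s.png",np.hstack(a))
print([ [x-20,y-20] for x,y in[(318,214),(400,221)]])
```

```text
green [[0.6724, 0.3077], [0.6448, 0.1836], [0.5678, 0.1997], [0.5955, 0.3243]] [0.6201 0.2538]
   len 127.1 ang -102.5
   len 78.7 ang 168.2
   len 127.6 ang 77.5
   len 78.7 ang -12.2
yellow [[0.6551, -0.1845], [0.6737, -0.3124], [0.5939, -0.321], [0.5758, -0.1945]] [ 0.6246 -0.2531]
   len 129.3 ang -81.7
   len 80.2 ang -173.9
   len 127.8 ang 98.2
   len 79.9 ang 7.2
rest [[0.6609, 0.0171], [0.6532, -0.0649], [0.5697, -0.0556], [0.5785, 0.0255]] [ 0.6156 -0.0195]
   len 82.4 ang -95.3
   len 84.0 ang 173.6
   len 81.6 ang 83.8
   len 82.8 ang -5.8
restbar [[0.6475, -0.001], [0.6414, -0.0446]] [ 0.6445 -0.0228]
   len 44.0 ang -97.9
   len 44.0 ang 82.1
nozbar [[0.4664, 0.2458], [0.4517, 0.2095]] [0.459  0.2277]
   len 39.2 ang -112.0
   len 39.2 ang 68.0
noztube [[0.4435, 0.2352]] [0.4435 0.2352]
   len 0.0 ang 0.0
capbrown [[0.453, 0.1151]] [0.453  0.1151]
   len 0.0 ang 0.0
capblack [[0.4654, -0.1277]] [ 0.4654 -0.1277]
   len 0.0 ang 0.0
sinksilver [[0.4868, 0.0046]] [0.4868 0.0046]
   len 0.0 ang 0.0
sinkblack [[0.4772, -0.225], [0.4615, -0.2615], [0.4343, -0.2453], [0.4539, -0.2109]] [ 0.4567 -0.2357]
   len 39.7 ang -113.2
   len 31.7 ang 149.2
   len 39.6 ang 60.3
   len 27.3 ang -31.3
[[298, 194], [380, 201]]
```

View pics/s.png

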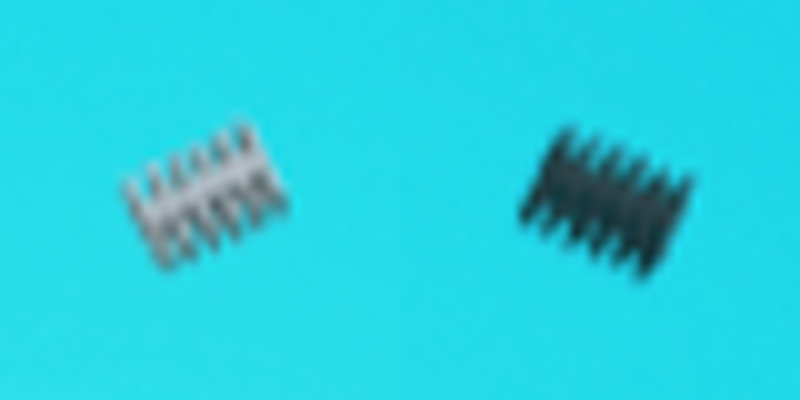

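Run:
```python
from h import *
print(shift([.4435,.235,.2]))
```

```text
[-297.23892558 -170.54933293   57.6860471 ]
```

>>> arm_command:
  targets:
    - [-297,-170,58,-4]
    - [-297,-170,58,-4]
    - [-297,-170,58,-4]
    - [-297,-170,58,-4]
    - [-297,-170,58,-4]
    - [-297,-170,58,-4]
    - [-297,-170,58,-4]
    - [-297,-170,58,-4]
    - [-297,-170,58,-4]
    - [-297,-170,58,-4]
  jaw: -1

```text
time: 2.13
tool_pos: [0.4452, 0.2327, 0.1992]
tcp_rot: [-3.141, 0.0, 2.757]
contact_force: [-0.9, 1.3, 0.5]
finger_gap: 0.0882
```

```bash
cat >> h.py <<'E'
def wrist(name):
    s=bot.sense(); c=imaging.calibration("wrist"); im=imaging.snapshot("wrist"); cv2.imwrite("pics/"+name,im)
    p,R=pose(s); print("t",s["time"].__round__(2),"tcp",p.round(4),"yaw",round(float(np.degrees(s["tcp_rot"][2])),2),"gap",round(s["finger_gap"],4),"F",np.round(s["contact_force"],1)); return im,c
E
python3 - <<'E'
from h import *
im,c=wrist("w1.png"); print(proj(c,[.4435,.235,.058]),proj(c,[.4435,.235,.0]))
E
```

```text
t 2.13 tcp [0.4452 0.2327 0.1992] yaw 157.96 gap 0.0882 F [-0.9  1.3  0.5]
[320.33836162 189.96858984] [320.0922162  175.34321789]
```

View pics/w1.png

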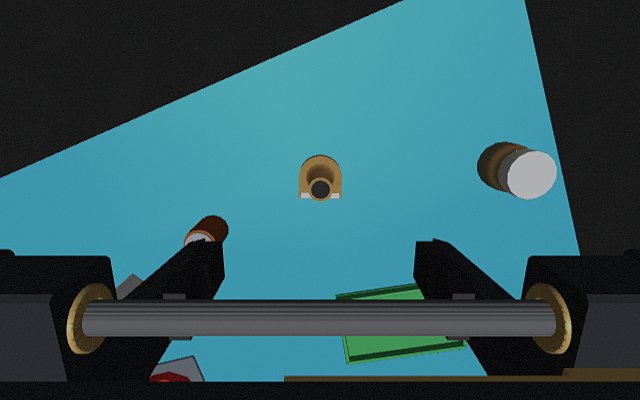

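Run:
```python
from h import *
print(shift([.4435,.235,.042]))
```

```text
[  0.82861674   0.45929257 157.46107398]
```

>>> arm_command:
  targets:
    - [0,0,40,0]
    - [0,0,80,0]
    - [0,0,120,0]
    - [0,0,145,0]
    - [0,0,158,0]
    - [0,0,158,0]
    - [0,0,158,0]

```text
time: 2.77
tool_pos: [0.4427, 0.2366, 0.0416]
tcp_rot: [-3.141, -0.001, 2.763]
contact_force: [1.0, -0.0, 1.1]
finger_gap: 0.0884
```

>>> arm_command:
  targets:
    - [0,0,0,0]
    - [0,0,0,0]
    - [0,0,0,0]
    - [0,0,0,0]
    - [0,0,0,0]
    - [0,0,0,0]
    - [0,0,0,0]
    - [0,0,0,0]
    - [0,0,0,0]
    - [0,0,0,0]
  jaw: 1

```text
time: 3.6
tool_pos: [0.4435, 0.2356, 0.0417]
tcp_rot: [-3.142, -0.0, 2.762]
contact_force: [0.9, -0.5, -0.6]
finger_gap: 0.0232
```

>>> arm_command:
  targets:
    - [0,0,0,0]
    - [0,0,0,0]
    - [0,0,0,0]
    - [0,0,-10,0]
    - [0,0,-40,0]
    - [0,0,-80,0]
    - [0,0,-80,0]

```text
time: 4.18
tool_pos: [0.4478, 0.2369, 0.129]
tcp_rot: [3.135, 0.009, 2.762]
contact_force: [1.6, 0.0, -0.0]
finger_gap: 0.0188
```

Run:
```python
from h import *
im,c=wrist("w2.png"); print(shift([.6155,-.0195,.122]))
```

```text
t 4.18 tcp [0.4478 0.2369 0.129 ] yaw 158.24 gap 0.0188 F [ 1.6  0.  -0. ]
[-251.67168571 -175.25912384    5.23314461]
```

View pics/w2.png

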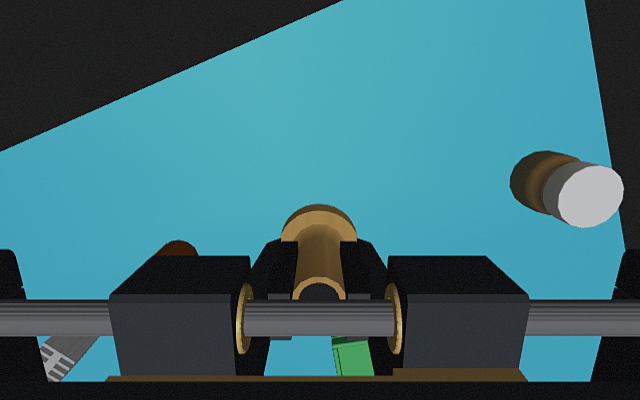

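Run:
```python
from h import *
print(shift([.685,-.0195,.16]))
```

```text
[-316.49184242 -149.29281644  -32.16134916]
```

>>> arm_command:
  targets:
    - [-35,-17,-30,-16]
    - [-316,-149,-35,-16]
    - [-316,-149,-35,-16]
    - [-316,-149,-35,-16]
    - [-316,-149,-35,-16]
    - [-316,-149,-35,-16]
    - [-316,-149,-35,-16]
    - [-316,-149,-35,-16]
    - [-316,-149,-35,-16]
    - [-316,-149,-35,-16]

```text
time: 5.07
tool_pos: [0.6842, -0.0251, 0.1558]
tcp_rot: [-3.14, 0.001, 3.036]
contact_force: [0.3, 1.1, -1.2]
finger_gap: 0.0192
```

>>> arm_command:
  targets:
    - [0,0,0,0]
    - [0,0,0,0]
    - [0,0,0,0]
    - [0,0,0,0]

```text
time: 5.4
tool_pos: [0.6808, -0.0185, 0.1564]
tcp_rot: [3.141, -0.001, 3.042]
contact_force: [0.3, -0.2, -0.5]
finger_gap: 0.0191
```

Run:
```python
from h import *
im,c=wrist("w3.png"); print(proj(c,[.6155,-.0195,.006]))
```

```text
t 5.4 tcp [ 0.6808 -0.0185  0.1564] yaw 174.32 gap 0.0191 F [ 0.3 -0.2 -0.5]
[308.60528589 108.96482385]
```

View pics/w3.png

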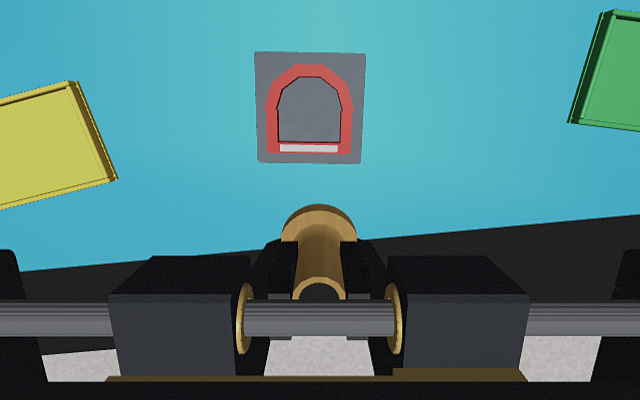

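Run:
```python
from h import *
c=imaging.calibration("wrist")
P=np.array([ray(c,u,v,.006)[:2] for u,v in[(255,52),(366,54.5),(360.5,163.5),(257,161.5)]]);print(P.round(4),P.mean(0).round(4))
for i in range(4):
    d=P[(i+1)%4]-P[i]; print(np.hypot(*d)*1e3,np.degrees(np.arctan2(d[1],d[0])))
a=ray(c,279,148,.018);b=ray(c,338,149,.018);print(a,b,np.degrees(np.arctan2(*(b-a)[1::-1])))
print(shift([.6155,-.019,.06]))
im=cv2.imread("pics/w3.png"); cv2.imwrite("pics/w3z.png",cv2.resize(im[40:180,240:380],None,fx=4,fy=4,interpolation=cv2.INTER_CUBIC))
```

```text
[[ 0.5711 -0.0549]
 [ 0.581   0.0272]
 [ 0.6624  0.0176]
 [ 0.6525 -0.0655]] [ 0.6167 -0.0189]
82.69091242816263 83.10056855943107
81.9874928270583 -6.698111590230689
83.71457766127142 -96.82328142980025
82.10154372519024 172.58727310662164
[ 0.64211849 -0.0449207   0.018     ] [ 6.47367153e-01 -7.03288400e-05  1.80000000e-02] 83.32526421045003
[65.1185612  -6.89363872 96.70202309]
```

View pics/w3z.png

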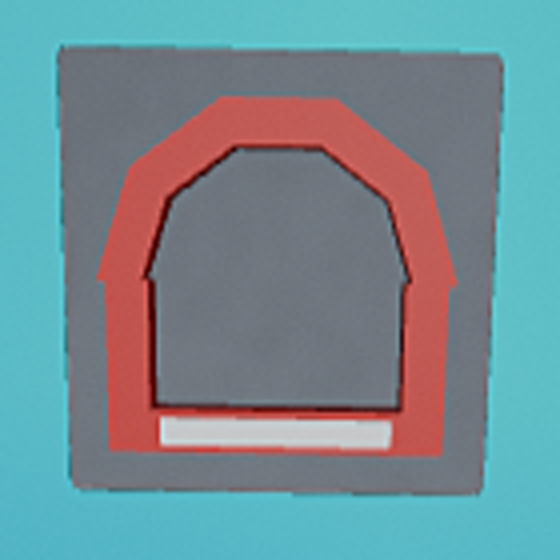

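Run:
```python
from h import *
c=imaging.calibration("wrist");p,R=pose();print(p)
for dz in(.0417,.0297):
  for q in([.020,0,dz],[0.00,.02,dz],[0,-.02,dz]): print(q,proj(c,p+R@np.array(q)))
print(proj(c,p+R@np.array([.010,0,-.0163])),proj(c,p+R@np.array([-.010,0,-.0163])))
im=cv2.imread("pics/w3.png"); cv2.imwrite("pics/w3y.png",cv2.resize(im[190:320,240:400],None,fx=5,fy=5,interpolation=cv2.INTER_CUBIC))
print(shift([.6165,-.019,.1]),shift([.6165,-.019,.049]))
```

```text
[ 0.68103395 -0.0186084   0.15666633]
[0.02, 0, 0.0417] [318.19778662 203.63920288]
[0.0, 0.02, 0.0417] [356.48982182 240.35702942]
[0, -0.02, 0.0417] [279.95821617 240.39082801]
[0.02, 0, 0.0297] [318.17620702 210.74084602]
[0.0, 0.02, 0.0297] [359.0891308  249.74442578]
[0, -0.02, 0.0297] [277.32068523 249.78064629]
[318.07745573 276.8698067 ] [318.12003604 325.84547512]
[64.14613204 -6.78764195 56.70148377] [ 64.1172413   -6.79657924 107.7014748 ]
```

View pics/w3y.png

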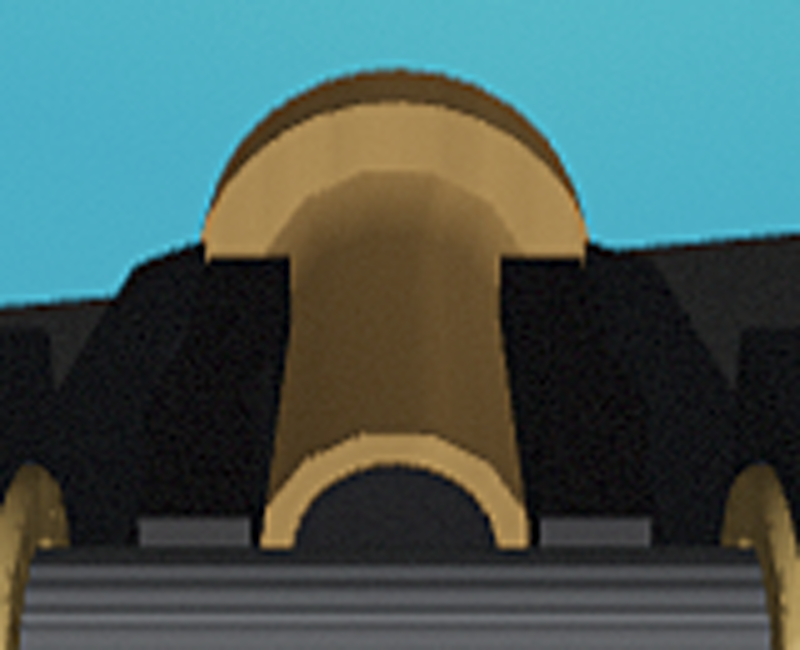

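>>> arm_command:
  targets:
    - [32,-3,0,1]
    - [64,-7,20,1]
    - [64,-7,50,1]
    - [64,-7,57,1]
    - [64,-7,57,1]
    - [64,-7,57,1]
    - [64,-7,57,1]
    - [64,-7,57,1]

```text
time: 6.12
tool_pos: [0.6193, -0.0207, 0.1017]
tcp_rot: [-3.141, 0.004, 3.024]
contact_force: [-0.0, -0.4, -0.7]
finger_gap: 0.0187
```

>>> arm_command:
  targets:
    - [0,0,15,0]
    - [0,0,30,0]
    - [0,0,42,0]
    - [0,0,51,0]
    - [0,0,51,0]
    - [0,0,51,0]
    - [0,0,51,0]

```text
time: 6.7
tool_pos: [0.6179, -0.0206, 0.0494]
tcp_rot: [-3.141, 0.001, 3.023]
contact_force: [-1.0, -0.7, -0.8]
finger_gap: 0.0193
```

Run:
```python
from h import *
im,c=wrist("w4.png"); print(shift([.6165,-.019,.048]))
im=imaging.snapshot("side"); cv2.imwrite("pics/s4.png",cv2.resize(im[120:220,230:370],None,fx=5,fy=5,interpolation=cv2.INTER_CUBIC))
```

```text
t 6.7 tcp [ 0.6179 -0.0206  0.0494] yaw 173.23 gap 0.0193 F [-1.  -0.7 -0.8]
[1.64096121 1.44871952 1.52069029]
```

View pics/w4.png

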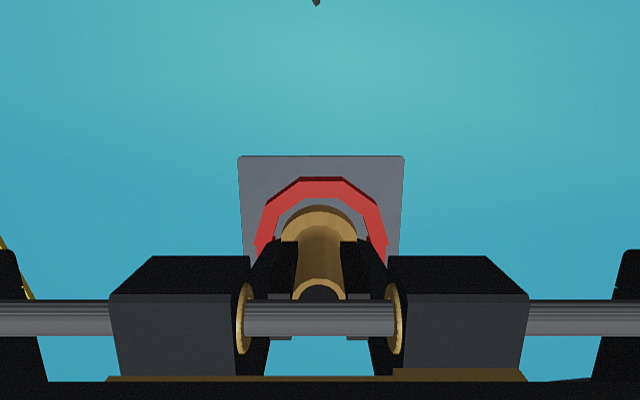

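View pics/s4.png

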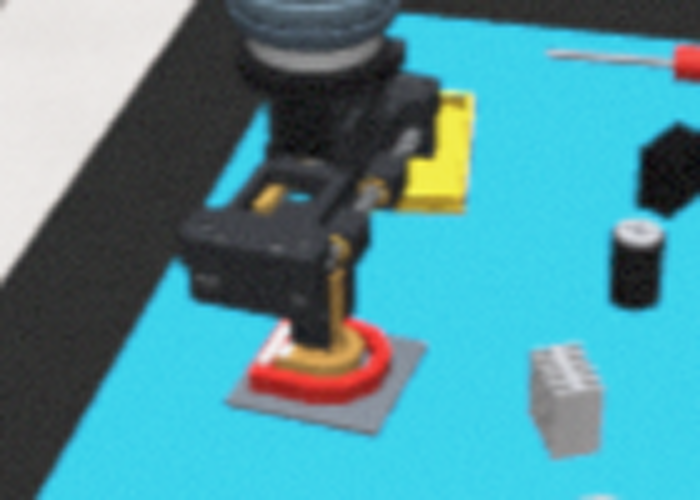

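>>> arm_command:
  targets:
    - [1,1,1,0]
    - [1,1,2,0]
    - [1,1,2,0]

```text
time: 7.05
tool_pos: [0.6164, -0.0193, 0.0467]
tcp_rot: [3.142, -0.0, 3.023]
contact_force: [-1.3, -0.2, -1.0]
finger_gap: 0.0189
```

>>> arm_command:
  targets:
    - [0,0,0,0]
    - [0,0,0,0]
    - [0,0,0,0]
    - [0,0,0,0]
    - [0,0,0,0]
    - [0,0,0,0]
    - [0,0,0,0]
  jaw: -0.2

```text
time: 7.63
tool_pos: [0.6165, -0.0194, 0.0467]
tcp_rot: [-3.142, 0.0, 3.023]
contact_force: [-0.3, -0.8, 0.3]
finger_gap: 0.0531
```

Run:
```python
from h import *
im,c=wrist("w5.png"); print(shift([.453,.1151,.2]))
im=imaging.snapshot("side"); cv2.imwrite("pics/s5.png",cv2.resize(im[120:220,230:370],None,fx=5,fy=5,interpolation=cv2.INTER_CUBIC))
```

```text
t 7.63 tcp [ 0.6165 -0.0194  0.0467] yaw 173.23 gap 0.0531 F [-0.3 -0.8  0.3]
[ 178.23334154  114.27409388 -153.26932842]
```

View pics/w5.png

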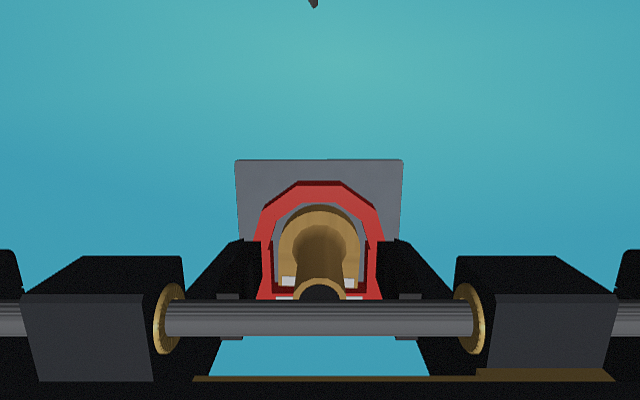

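>>> arm_command:
  targets:
    - [0,0,-40,0]
    - [0,0,-80,0]
    - [0,0,-115,0]
    - [178,114,-153,0]
    - [178,114,-153,0]
    - [178,114,-153,0]
    - [178,114,-153,0]
    - [178,114,-153,0]
    - [178,114,-153,0]
    - [178,114,-153,0]
  jaw: -1

```text
time: 8.57
tool_pos: [0.4519, 0.1163, 0.2004]
tcp_rot: [3.141, 0.001, 3.026]
contact_force: [0.6, -0.2, 0.4]
finger_gap: 0.0881
```

>>> arm_command:
  targets:
    - [0,0,0,0]
    - [0,0,0,0]

```text
time: 8.73
tool_pos: [0.4543, 0.1141, 0.1998]
tcp_rot: [-3.141, 0.001, 3.023]
contact_force: [-0.4, -0.3, -0.5]
finger_gap: 0.0879
```

Run:
```python
from h import *
im,c=wrist("w6.png"); print(proj(c,[.453,.1151,.045])); print(shift([.453,.1151,.03]))
```

```text
t 8.73 tcp [0.4543 0.1141 0.1998] yaw 173.19 gap 0.0879 F [-0.4 -0.3 -0.5]
[319.37721435 186.89763508]
[  1.4683412    1.05597487 169.60925173]
```

View pics/w6.png

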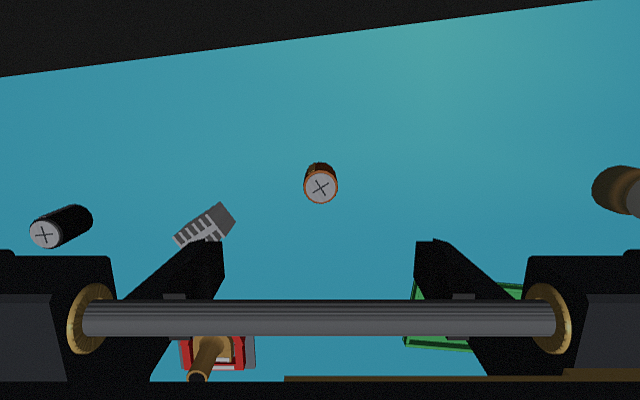

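>>> arm_command:
  targets:
    - [1,1,40,0]
    - [1,1,80,0]
    - [1,1,120,0]
    - [1,1,150,0]
    - [1,1,167,0]
    - [1,1,167,0]
    - [1,1,167,0]

```text
time: 9.37
tool_pos: [0.4521, 0.1151, 0.0316]
tcp_rot: [-3.141, -0.003, 3.022]
contact_force: [-0.4, 0.9, 0.0]
finger_gap: 0.0882
```

>>> arm_command:
  targets:
    - [0,0,0,0]
    - [0,0,0,0]
    - [0,0,0,0]
    - [0,0,0,0]
    - [0,0,0,0]
    - [0,0,0,0]
    - [0,0,0,0]
    - [0,0,0,0]
    - [0,0,0,0]
    - [0,0,0,0]
  jaw: 1

```text
time: 10.2
tool_pos: [0.4523, 0.116, 0.0327]
tcp_rot: [3.142, -0.0, 3.023]
contact_force: [-0.4, 0.4, 1.1]
finger_gap: 0.0292
```

>>> arm_command:
  targets:
    - [0,0,0,0]
    - [0,0,0,0]
    - [0,0,-10,0]
    - [0,0,-40,0]
    - [0,0,-80,0]
    - [0,0,-80,0]
    - [0,0,-80,0]

```text
time: 10.78
tool_pos: [0.4544, 0.1159, 0.1156]
tcp_rot: [3.141, 0.006, 3.024]
contact_force: [-0.8, -0.2, -0.8]
finger_gap: 0.0293
```

Run:
```python
from h import *
im,c=wrist("w7.png")
y=np.radians(-12.2); t=np.array([.620,.254]); ey=np.array([-np.sin(y),np.cos(y)])
a=t+30*ey/1e3; b=t-30*ey/1e3; print(a,b,shift([*a,.12]),shift([*b,.12]))
```

```text
t 10.78 tcp [0.4544 0.1159 0.1156] yaw 173.24 gap 0.0293 F [-0.8 -0.2 -0.8]
[0.62633974 0.28332248] [0.61366026 0.22467752] [-152.51727567  186.69522725   -5.80735498] [-146.83960143  126.96447105   -5.83525409]
```

View pics/w7.png

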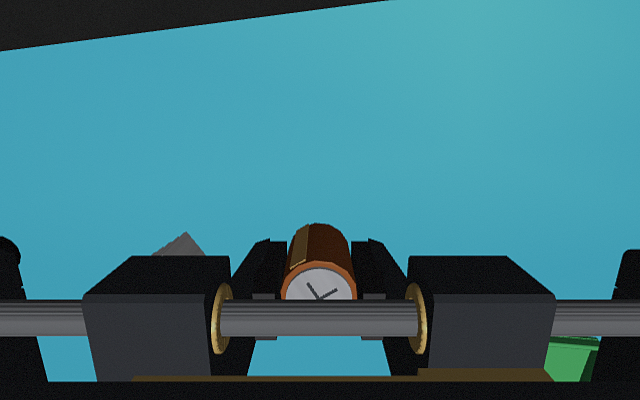

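Run:
```python
from h import *
y=np.radians(-12.2); t=np.array([.620,.254]); ey=np.array([-np.sin(y),np.cos(y)])
a=t+36*ey/1e3; print(a,shift([*a,.12]))
```

```text
[0.62760769 0.28918697] [-153.0850431   192.66830287   -5.80456507]
```

>>> arm_command:
  targets:
    - [-153,193,-6,5]
    - [-153,193,-6,5]
    - [-153,193,-6,5]
    - [-153,193,-6,5]
    - [-153,193,-6,5]
    - [-153,193,-6,5]
    - [-153,193,-6,5]
    - [-153,193,-6,5]
    - [-153,193,-6,5]
    - [-153,193,-6,5]

```text
time: 11.67
tool_pos: [0.6255, 0.2885, 0.1173]
tcp_rot: [-3.14, -0.003, 2.936]
contact_force: [-0.2, -0.0, -0.8]
finger_gap: 0.0294
```

Run:
```python
from h import *
im,c=wrist("w8.png"); print(shift([.6276,.2892,.038]))
```

```text
t 11.67 tcp [0.6255 0.2885 0.1173] yaw 168.2 gap 0.0294 F [-0.2 -0.  -0.8]
[-1.77958068  1.18323356 79.94735818]
```

View pics/w8.png

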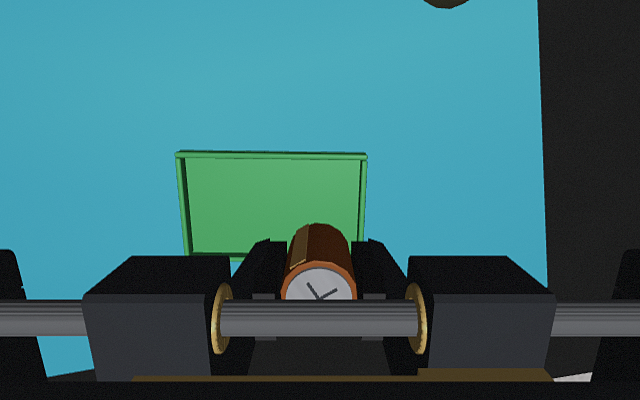

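Run:
```python
from h import *
c=imaging.calibration("wrist"); y=np.radians(-12.2); M=np.array([[np.cos(y),-np.sin(y)],[np.sin(y),np.cos(y)]])
for q in[(-40,-65),(-40,65),(40,65),(40,-65)]: print(q,proj(c,[*(np.array([.620,.254])+M@np.array(q)/1e3),.014]).round(1))
for u,v in [(176,151),(366,154)]: print(ray(c,u,v,.014).round(4))
```

```text
(-40, -65) [168.8 150.3]
(-40, 65) [363.8 151.6]
(40, 65) [359.3 261.4]
(40, -65) [180.9 260.3]
[0.5686 0.2035 0.014 ]
[0.5965 0.3271 0.014 ]
```

>>> arm_command:
  targets:
    - [-1,2,30,0]
    - [-1,2,55,0]
    - [-1,2,70,0]
    - [-1,2,80,0]
    - [-1,2,80,0]
    - [-1,2,80,0]

```text
time: 12.22
tool_pos: [0.6285, 0.2909, 0.0391]
tcp_rot: [3.141, 0.0, 2.936]
contact_force: [0.8, -0.1, 0.1]
finger_gap: 0.0291
```

>>> arm_command:
  targets:
    - [0,0,0,0]
    - [0,0,1,0]
    - [0,0,1,0]

```text
time: 12.47
tool_pos: [0.6288, 0.2914, 0.0385]
tcp_rot: [3.141, 0.001, 2.936]
contact_force: [0.5, -0.5, -0.5]
finger_gap: 0.0294
```

>>> arm_command:
  targets:
    - [0,0,1,0]
    - [0,0,1,0]
    - [0,0,1,0]

```text
time: 12.72
tool_pos: [0.6283, 0.2913, 0.0368]
tcp_rot: [3.142, 0.0, 2.936]
contact_force: [-0.1, -0.7, -1.4]
finger_gap: 0.0294
```

>>> arm_command:
  targets:
    - [0,0,0,0]
    - [0,0,0,0]
    - [0,0,0,0]
    - [0,0,0,0]
    - [0,0,0,0]
    - [0,0,0,0]
  jaw: -0.2

```text
time: 13.22
tool_pos: [0.6284, 0.2913, 0.0367]
tcp_rot: [3.142, 0.0, 2.936]
contact_force: [0.7, 0.1, -0.3]
finger_gap: 0.0531
```

Run:
```python
from h import *
im,c=wrist("w9.png"); print(shift([.4654,-.1277,.2]))
```

```text
t 13.22 tcp [0.6284 0.2913 0.0367] yaw 168.23 gap 0.0531 F [ 0.7  0.1 -0.3]
[  74.05196828 -443.43414822 -163.26720533]
```

View pics/w9.png

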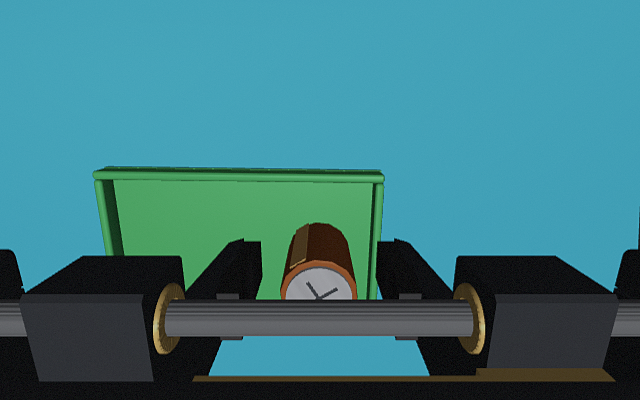

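>>> arm_command:
  targets:
    - [0,0,-40,0]
    - [0,0,-80,0]
    - [0,0,-120,0]
    - [74,-443,-163,0]
    - [74,-443,-163,0]
    - [74,-443,-163,0]
    - [74,-443,-163,0]
    - [74,-443,-163,0]
    - [74,-443,-163,0]
    - [74,-443,-163,0]
  jaw: -1

```text
time: 14.1
tool_pos: [0.5221, 0.0192, 0.1849]
tcp_rot: [-3.142, 0.001, 2.937]
contact_force: [1.0, -1.4, 0.3]
finger_gap: 0.0881
```

Run:
```python
from h import *
s=bot.sense(); print(s["tool_pos"],s["tcp_rot"],shift([.4654,-.1277,.2]))
```

```text
[0.5220878  0.01920835 0.18491135] [-3.14153486e+00  6.32150287e-04  2.93657405e+00] [  25.5826635  -155.37335963  -15.09584556]
```

>>> arm_command:
  targets:
    - [26,-155,-15,-6]
    - [26,-155,-15,-6]
    - [26,-155,-15,-6]
    - [26,-155,-15,-6]
    - [26,-155,-15,-6]
    - [26,-155,-15,-6]

```text
time: 14.6
tool_pos: [0.4658, -0.1273, 0.2]
tcp_rot: [-3.141, 0.001, 3.037]
contact_force: [0.2, 0.2, 0.9]
finger_gap: 0.0879
```

Run:
```python
from h import *
im,c=wrist("w10.png"); print(proj(c,[.4654,-.1277,.045])); print(shift([.4654,-.1277,.033]))
```

```text
t 14.6 tcp [ 0.4658 -0.1273  0.2   ] yaw 174.0 gap 0.0879 F [0.2 0.2 0.9]
[317.8764182  188.10345007]
[  0.5285981   -1.71170046 166.71362384]
```

View pics/w10.png

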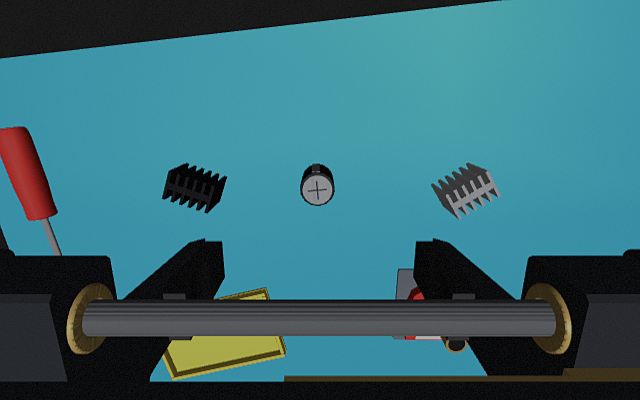

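Run:
```python
from h import *
im=cv2.imread("pics/w10.png")
a=[cv2.resize(im[y-40:y+40,x-40:x+40],None,fx=5,fy=5,interpolation=cv2.INTER_CUBIC) for x,y in[(195,188),(465,190)]]
cv2.imwrite("pics/sk.png",np.hstack(a))
```

```text
(no output)
```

View pics/sk.png

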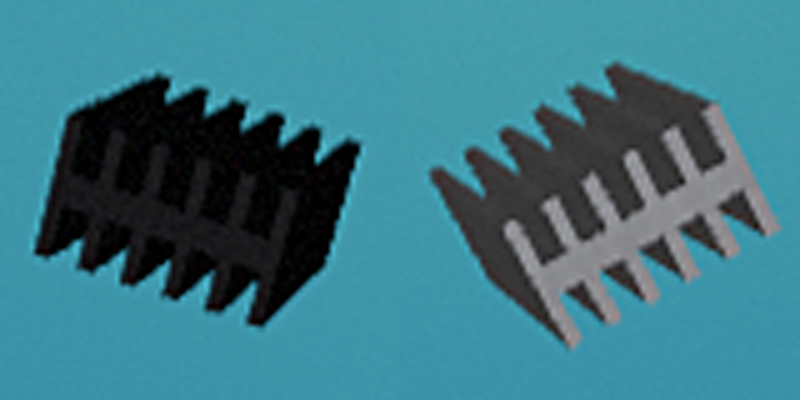

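>>> arm_command:
  targets:
    - [0,-1,40,0]
    - [0,-1,80,0]
    - [0,-1,120,0]
    - [0,-1,150,0]
    - [0,-1,167,0]
    - [0,-1,167,0]
    - [0,-1,167,0]

```text
time: 15.23
tool_pos: [0.4656, -0.125, 0.0317]
tcp_rot: [3.14, -0.003, 3.043]
contact_force: [0.9, 0.6, -0.5]
finger_gap: 0.0883
```

>>> arm_command:
  targets:
    - [0,0,0,0]
    - [0,0,0,0]
    - [0,0,0,0]
    - [0,0,0,0]
    - [0,0,0,0]
    - [0,0,0,0]
    - [0,0,0,0]
    - [0,0,0,0]
    - [0,0,0,0]
    - [0,0,0,0]
  jaw: 1

```text
time: 16.07
tool_pos: [0.4659, -0.1268, 0.0325]
tcp_rot: [-3.142, -0.0, 3.041]
contact_force: [-1.0, -0.4, 0.6]
finger_gap: 0.0291
```

>>> arm_command:
  targets:
    - [0,0,0,0]
    - [0,0,0,0]
    - [0,0,-10,0]
    - [0,0,-40,0]
    - [0,0,-80,0]
    - [0,0,-90,0]
    - [0,0,-90,0]

```text
time: 16.65
tool_pos: [0.4684, -0.128, 0.1265]
tcp_rot: [-3.139, 0.007, 3.041]
contact_force: [-0.1, 0.4, 0.6]
finger_gap: 0.0293
```

Run:
```python
from h import *
s=bot.sense(); print(s["tool_pos"],s["tcp_rot"],s["finger_gap"])
y=np.radians(-12.2); t=np.array([.622,.256]); ey=np.array([-np.sin(y),np.cos(y)])
b=t-31*ey/1e3; print(b,shift([*b,.14]))
```

```text
[ 0.46840774 -0.12797342  0.12651397] [-3.13851942  0.00718214  3.04111291] 0.029302283397992134
[0.61544893 0.22570011] [-110.9162762   366.59873588  -13.81645527]
```

>>> arm_command:
  targets:
    - [-111,366,-14,6]
    - [-111,366,-14,6]
    - [-111,366,-14,6]
    - [-111,366,-14,6]
    - [-111,366,-14,6]
    - [-111,366,-14,6]
    - [-111,366,-14,6]
    - [-111,366,-14,6]
    - [-111,366,-14,6]
    - [-111,366,-14,6]

```text
time: 17.48
tool_pos: [0.6135, 0.2316, 0.1351]
tcp_rot: [3.14, -0.001, 2.94]
contact_force: [-0.2, 0.2, -0.3]
finger_gap: 0.0291
```

>>> arm_command:
  targets:
    - [0,0,0,0]
    - [0,0,0,0]
    - [0,0,0,0]

```text
time: 17.73
tool_pos: [0.6121, 0.2248, 0.1351]
tcp_rot: [-3.14, -0.002, 2.935]
contact_force: [-0.4, -0.5, -0.9]
finger_gap: 0.029
```

Run:
```python
from h import *
im,c=wrist("w11.png"); print(shift([.6154,.2257,.037]))
# sinks from w10
p,R=pose(); Rc=c["R"]@R; tc=c["R"]@p+c["t"]   # cam <- tool
R0=Ro.from_euler('xyz',[np.pi,0,np.radians(174.0)]).as_matrix(); p0=np.array([.4658,-.1273,.2])
Rw=Rc@R0.T; c0=dict(K=c["K"],R=Rw,t=tc-Rw@p0)
print(proj(c0,[.4654,-.1277,.045]))
for n,off,pts in(("black",(155,148),[(75,118),(293,190),(260,325),(38,253)]),("silver",(425,150),[(108,225),(315,108),(378,232),(172,345)])):
    P=np.array([ray(c0,(x+.5)/5-.5+off[0],(y+.5)/5-.5+off[1],.042)[:2] for x,y in pts]); print(n,P.round(4).tolist(),P.mean(0).round(4))
    for i in range(4):
        d=P[(i+1)%4]-P[i]; print("  %.1f %.1f"%(np.hypot(*d)*1e3,np.degrees(np.arctan2(d[1],d[0]))))
```

```text
t 17.73 tcp [0.6121 0.2248 0.1351] yaw 168.19 gap 0.029 F [-0.4 -0.5 -0.9]
[-2.96469931  1.86415058 98.51839385]
[317.55335443 188.87817511]
black [[0.4382, -0.249], [0.4541, -0.2151], [0.4771, -0.2252], [0.4605, -0.2604]] [ 0.4575 -0.2375]
  37.5 64.8
  25.1 -23.7
  38.9 -115.3
  25.1 152.9
silver [[0.4825, -0.0195], [0.4658, 0.015], [0.4885, 0.0262], [0.5053, -0.0086]] [0.4855 0.0033]
  38.3 115.8
  25.3 26.3
  38.6 -64.3
  25.3 -154.4
```

View pics/w11.png

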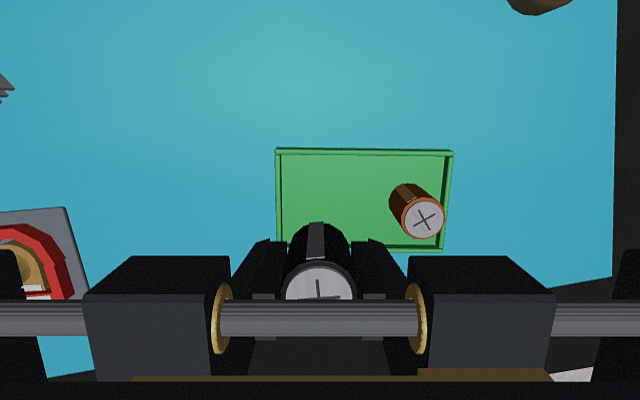

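>>> arm_command:
  targets:
    - [-2,2,40,0]
    - [-2,2,70,0]
    - [-2,2,90,0]
    - [-2,2,97,0]
    - [-2,2,98,0]
    - [-2,2,98,0]
    - [-2,2,98,0]

```text
time: 18.37
tool_pos: [0.6161, 0.2269, 0.0394]
tcp_rot: [3.141, 0.001, 2.935]
contact_force: [-0.3, -1.2, -0.6]
finger_gap: 0.0294
```

Run:
```python
from h import *
im,c=wrist("w12.png"); print(shift([.6154,.2257,.0365]))
```

```text
t 18.37 tcp [0.6161 0.2269 0.0394] yaw 168.15 gap 0.0294 F [-0.3 -1.2 -0.6]
[ 0.52023894 -1.53038071  3.05024266]
```

View pics/w12.png

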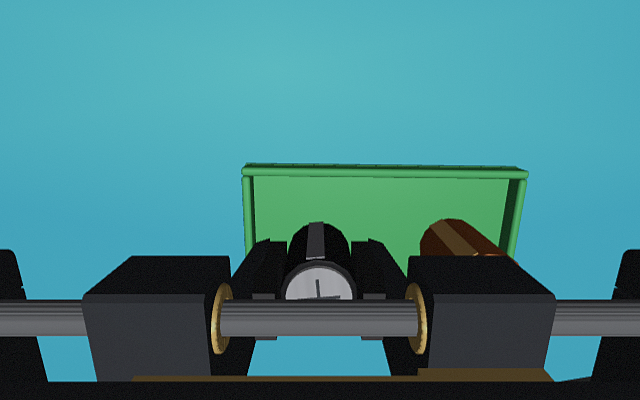

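>>> arm_command:
  targets:
    - [0,0,1,0]
    - [0,0,2,0]
    - [0,0,3,0]
    - [0,0,3,0]

```text
time: 18.75
tool_pos: [0.6159, 0.2277, 0.0364]
tcp_rot: [-3.142, 0.001, 2.936]
contact_force: [-1.0, -0.8, 4.5]
finger_gap: 0.0292
```

>>> arm_command:
  targets:
    - [0,0,0,0]
    - [0,0,0,0]
    - [0,0,0,0]
    - [0,0,0,0]
    - [0,0,0,0]
  jaw: 0

```text
time: 19.17
tool_pos: [0.6154, 0.2278, 0.0353]
tcp_rot: [-3.141, -0.0, 2.936]
contact_force: [1.0, 0.7, -0.1]
finger_gap: 0.0439
```

>>> arm_command:
  targets:
    - [0,0,-25,0]
    - [0,0,-65,0]
    - [0,0,-105,0]
    - [0,0,-125,0]
    - [0,0,-125,0]

```text
time: 19.58
tool_pos: [0.6191, 0.2286, 0.1674]
tcp_rot: [3.138, 0.01, 2.936]
contact_force: [0.0, 0.1, 0.2]
finger_gap: 0.0445
```

Run:
```python
from h import *
im,c=wrist("w13.png"); print(shift([.4857,.0035,.2]))
```

```text
t 19.58 tcp [0.6191 0.2286 0.1674] yaw 168.24 gap 0.0445 F [0.  0.1 0.2]
[  82.99547713 -246.79672383  -37.03759943]
```

View pics/w13.png

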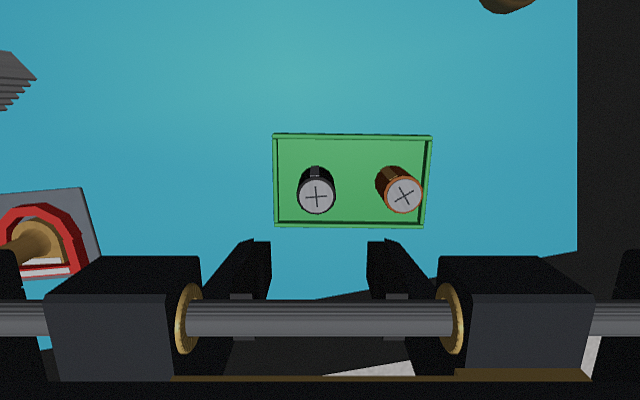

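>>> arm_command:
  targets:
    - [83,-247,-37,52]
    - [83,-247,-37,52]
    - [83,-247,-37,52]
    - [83,-247,-37,52]
    - [83,-247,-37,52]
    - [83,-247,-37,52]
    - [83,-247,-37,52]
    - [83,-247,-37,52]
    - [83,-247,-37,52]
    - [83,-247,-37,52]
  jaw: -1

```text
time: 20.47
tool_pos: [0.4831, 0.0029, 0.1962]
tcp_rot: [-3.14, -0.002, 2.029]
contact_force: [-0.3, -0.4, -1.0]
finger_gap: 0.0885
```

>>> arm_command:
  targets:
    - [0,0,0,0]
    - [0,0,0,0]

```text
time: 20.63
tool_pos: [0.4837, 0.0036, 0.1967]
tcp_rot: [-3.141, -0.001, 2.031]
contact_force: [-0.8, -0.8, 0.4]
finger_gap: 0.0884
```

Run:
```python
from h import *
im,c=wrist("w14.png"); print(shift([.4857,.0035,.031]))
y=np.radians(26); M=np.array([[np.cos(y),-np.sin(y)],[np.sin(y),np.cos(y)]])
for q in[(-13,-20),(-13,20),(13,20),(13,-20)]: print(q,proj(c,[*(np.array([.4857,.0035])+M@np.array(q)/1e3),.042]).round(1))
```

```text
t 20.63 tcp [0.4837 0.0036 0.1967] yaw 116.34 gap 0.0884 F [-0.8 -0.8  0.4]
[ -1.02498268   1.84705321 165.87228851]
(-13, -20) [305.2 212.9]
(-13, 20) [305.  166.6]
(13, 20) [336.6 166.8]
(13, -20) [335.6 213.1]
```

View pics/w14.png

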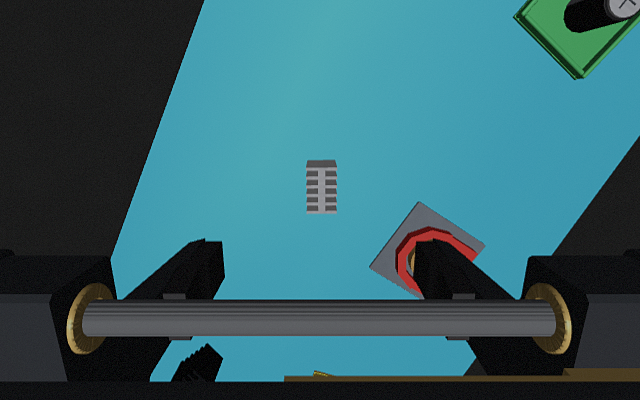

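>>> arm_command:
  targets:
    - [-1,2,40,0]
    - [-1,2,80,0]
    - [-1,2,120,0]
    - [-1,2,150,0]
    - [-1,2,164,0]
    - [-1,2,164,0]
    - [-1,2,164,0]

```text
time: 21.27
tool_pos: [0.4856, 0.0034, 0.0328]
tcp_rot: [-3.14, -0.001, 2.03]
contact_force: [-0.4, 0.2, 0.5]
finger_gap: 0.0882
```

>>> arm_command:
  targets:
    - [0,0,0,0]
    - [0,0,0,0]
    - [0,0,0,0]
    - [0,0,0,0]
    - [0,0,0,0]
    - [0,0,0,0]
    - [0,0,0,0]
    - [0,0,0,0]
    - [0,0,0,0]
    - [0,0,0,0]
  jaw: 1

```text
time: 22.1
tool_pos: [0.4861, 0.0029, 0.0335]
tcp_rot: [-3.142, -0.0, 2.029]
contact_force: [0.8, -0.7, 0.5]
finger_gap: 0.0256
```

>>> arm_command:
  targets:
    - [0,0,0,0]
    - [0,0,0,0]
    - [0,0,-10,0]
    - [0,0,-40,0]
    - [0,0,-80,0]
    - [0,0,-110,0]
    - [0,0,-110,0]
    - [0,0,-110,0]

```text
time: 22.77
tool_pos: [0.4876, 0.0026, 0.146]
tcp_rot: [3.138, 0.003, 2.029]
contact_force: [-0.0, -0.2, -1.1]
finger_gap: 0.0257
```

Run:
```python
from h import *
im,c=wrist("w15.png")
y=np.radians(7.2); t=np.array([.6246,-.2531]); ey=np.array([-np.sin(y),np.cos(y)])
for k in(30,-30): b=t+k*ey/1e3; print(k,b,shift([*b,.14]))
```

```text
t 22.77 tcp [0.4876 0.0026 0.146 ] yaw 116.24 gap 0.0257 F [-0.  -0.2 -1.1]
30 [ 0.62084    -0.22333656] [-262.40886418   20.6960658     4.43091445]
-30 [ 0.62836    -0.28286344] [-319.12934385    1.13114261    4.46201337]
```

View pics/w15.png

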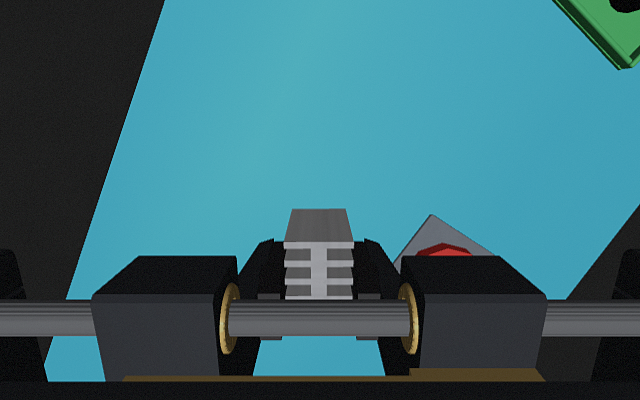

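>>> arm_command:
  targets:
    - [-319,1,4,19]
    - [-319,1,4,19]
    - [-319,1,4,19]
    - [-319,1,4,19]
    - [-319,1,4,19]
    - [-319,1,4,19]
    - [-319,1,4,19]
    - [-319,1,4,19]
    - [-319,1,4,19]
    - [-319,1,4,19]

```text
time: 23.65
tool_pos: [0.6267, -0.2834, 0.1364]
tcp_rot: [-3.138, -0.003, 1.695]
contact_force: [-0.0, 0.8, -0.3]
finger_gap: 0.0259
```

>>> arm_command:
  targets:
    - [0,0,0,0]
    - [0,0,0,0]

```text
time: 23.82
tool_pos: [0.627, -0.2809, 0.1382]
tcp_rot: [-3.139, -0.002, 1.698]
contact_force: [-0.7, 0.9, -0.5]
finger_gap: 0.0259
```

Run:
```python
from h import *
im,c=wrist("w16.png"); print(shift([.6284,-.2829,.0375]))
y=np.radians(7.2); M=np.array([[np.cos(y),-np.sin(y)],[np.sin(y),np.cos(y)]])
for q in[(-40,-65),(-40,65),(40,65),(40,-65)]: print(q,proj(c,[*(np.array([.6246,-.2531])+M@np.array(q)/1e3),.014]).round(1))
```

```text
t 23.82 tcp [ 0.627  -0.2809  0.1382] yaw 97.29 gap 0.0259 F [-0.7  0.9 -0.5]
[ -2.23876019   0.91905776 101.24215196]
(-40, -65) [268.8 244.9]
(-40, 65) [261.7  67.8]
(40, 65) [379.2  67.9]
(40, -65) [371.1 245.1]
```

View pics/w16.png

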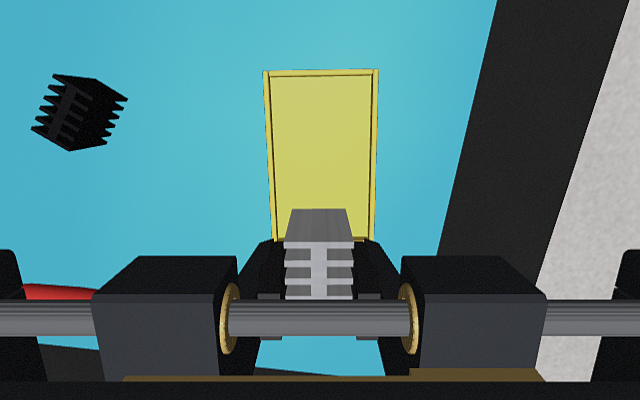

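>>> arm_command:
  targets:
    - [-1,1,40,0]
    - [-1,1,70,0]
    - [-1,1,90,0]
    - [-1,1,98,0]
    - [-1,1,99,0]
    - [-1,1,99,0]
    - [-1,1,99,0]

```text
time: 24.45
tool_pos: [0.6301, -0.2837, 0.0422]
tcp_rot: [3.14, 0.002, 1.698]
contact_force: [-0.4, 0.8, -0.8]
finger_gap: 0.0255
```

Run:
```python
from h import *
im,c=wrist("w17.png"); print(shift([.6284,-.2829,.0375]))
```

```text
t 24.45 tcp [ 0.6301 -0.2837  0.0422] yaw 97.26 gap 0.0255 F [-0.4  0.8 -0.8]
[ 1.23179137 -1.62785053  4.82319379]
```

View pics/w17.png

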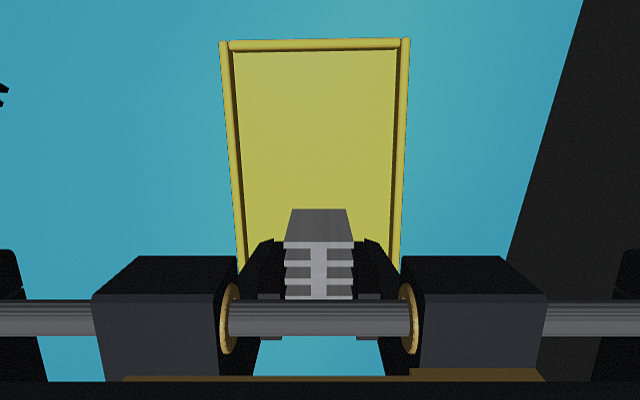

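>>> arm_command:
  targets:
    - [1,0,2,0]
    - [1,0,4,0]
    - [1,0,4,0]
    - [1,0,4,0]

```text
time: 24.83
tool_pos: [0.6297, -0.283, 0.0374]
tcp_rot: [3.14, 0.001, 1.697]
contact_force: [0.5, 0.2, 2.6]
finger_gap: 0.0258
```

>>> arm_command:
  targets:
    - [0,0,0,0]
    - [0,0,1,0]
    - [0,0,1,0]
    - [0,0,1,0]

```text
time: 25.17
tool_pos: [0.6298, -0.283, 0.0373]
tcp_rot: [3.14, 0.001, 1.697]
contact_force: [-1.5, 2.3, 11.6]
finger_gap: 0.0258
```

>>> arm_command:
  targets:
    - [0,0,0,0]
    - [0,0,0,0]
    - [0,0,0,0]
    - [0,0,0,0]
    - [0,0,0,0]
  jaw: 0

```text
time: 25.58
tool_pos: [0.6286, -0.2825, 0.0349]
tcp_rot: [-3.141, -0.001, 1.697]
contact_force: [0.7, 0.6, -0.6]
finger_gap: 0.0442
```

>>> arm_command:
  targets:
    - [0,0,-25,0]
    - [0,0,-65,0]
    - [0,0,-105,0]
    - [0,0,-130,0]
    - [0,0,-130,0]
    - [0,0,-130,0]

```text
time: 26.08
tool_pos: [0.63, -0.2834, 0.1678]
tcp_rot: [3.138, 0.003, 1.697]
contact_force: [-0.9, -0.7, -0.7]
finger_gap: 0.0439
```

Run:
```python
from h import *
im,c=wrist("w18.png"); print(shift([.457,-.237,.2]))
```

```text
t 26.08 tcp [ 0.63   -0.2834  0.1678] yaw 97.23 gap 0.0439 F [-0.9 -0.7 -0.7]
[  66.86985826 -164.74025759  -34.60660338]
```

View pics/w18.png

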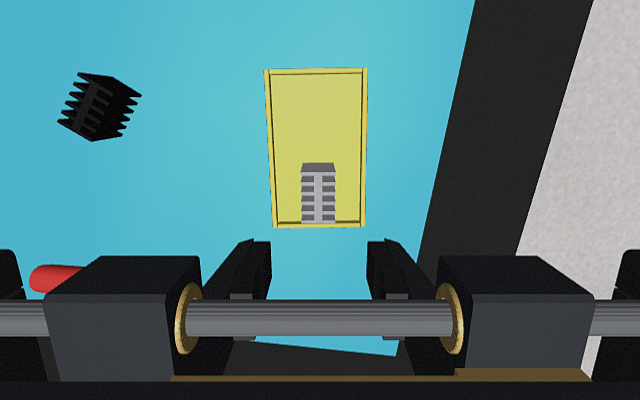

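>>> arm_command:
  targets:
    - [67,-165,-35,33]
    - [67,-165,-35,33]
    - [67,-165,-35,33]
    - [67,-165,-35,33]
    - [67,-165,-35,33]
    - [67,-165,-35,33]
    - [67,-165,-35,33]
    - [67,-165,-35,33]
  jaw: -1

```text
time: 26.8
tool_pos: [0.4573, -0.2371, 0.1996]
tcp_rot: [-3.141, -0.0, 1.123]
contact_force: [-0.1, -0.2, -0.3]
finger_gap: 0.088
```

Run:
```python
from h import *
im,c=wrist("w19.png"); print(shift([.457,-.237,.033]))
y=np.radians(-26); M=np.array([[np.cos(y),-np.sin(y)],[np.sin(y),np.cos(y)]])
for q in[(-13,-20),(-13,20),(13,20),(13,-20)]: print(q,proj(c,[*(np.array([.457,-.237])+M@np.array(q)/1e3),.042]).round(1))
cv2.imwrite("pics/w19z.png",cv2.resize(im[140:240,260:380],None,fx=6,fy=6,interpolation=cv2.INTER_CUBIC))
```

```text
t 26.8 tcp [ 0.4573 -0.2371  0.1996] yaw 64.34 gap 0.088 F [-0.1 -0.2 -0.3]
[-1.09593657e-01 -4.89934876e-01  1.66659536e+02]
(-13, -20) [303. 211.]
(-13, 20) [302.7 165. ]
(13, 20) [334.  165.2]
(13, -20) [333.2 211.1]
```

View pics/w19.png

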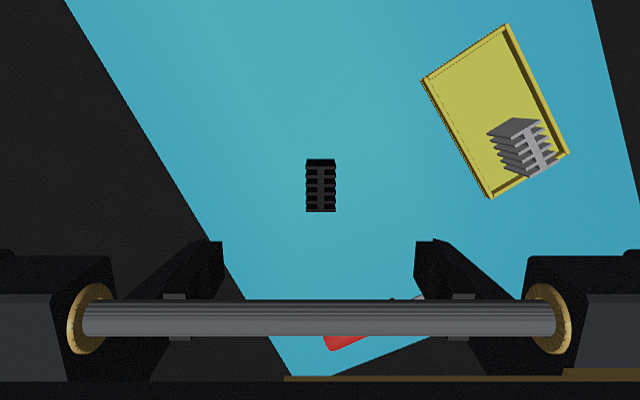

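View pics/w19z.png

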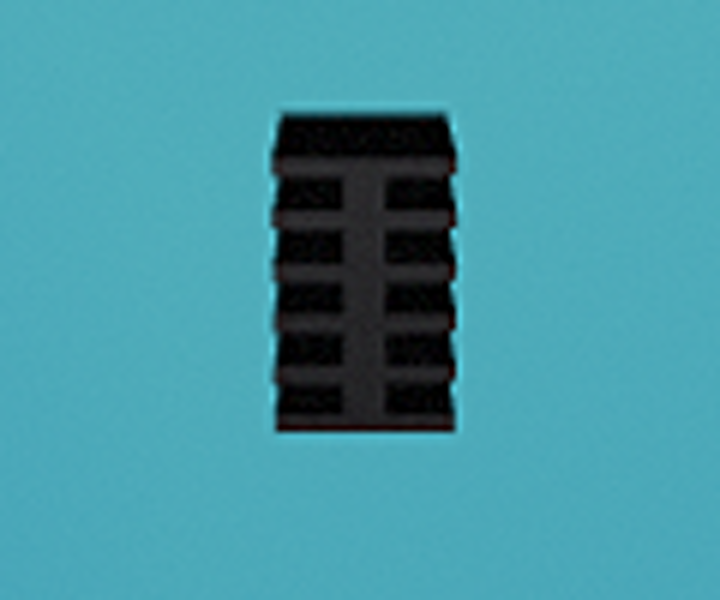

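>>> arm_command:
  targets:
    - [0,2,40,0]
    - [0,2,80,0]
    - [0,2,120,0]
    - [0,2,150,0]
    - [0,2,166,0]
    - [0,2,166,0]
    - [0,2,166,0]

```text
time: 27.43
tool_pos: [0.4587, -0.2374, 0.0331]
tcp_rot: [-3.139, -0.001, 1.122]
contact_force: [0.3, -0.6, 0.3]
finger_gap: 0.0879
```

>>> arm_command:
  targets:
    - [0,0,0,0]
    - [0,0,0,0]
    - [0,0,0,0]
    - [0,0,0,0]
    - [0,0,0,0]
    - [0,0,0,0]
    - [0,0,0,0]
    - [0,0,0,0]
    - [0,0,0,0]
    - [0,0,0,0]
  jaw: 1

```text
time: 28.27
tool_pos: [0.4587, -0.2378, 0.0345]
tcp_rot: [-3.142, -0.0, 1.121]
contact_force: [0.1, -0.6, 1.1]
finger_gap: 0.0257
```

>>> arm_command:
  targets:
    - [0,0,0,0]
    - [0,0,0,0]
    - [0,0,-10,0]
    - [0,0,-40,0]
    - [0,0,-80,0]
    - [0,0,-110,0]
    - [0,0,-110,0]
    - [0,0,-110,0]

```text
time: 28.93
tool_pos: [0.4599, -0.2388, 0.1471]
tcp_rot: [3.137, 0.001, 1.121]
contact_force: [0.7, 0.3, -1.0]
finger_gap: 0.0259
```

Run:
```python
from h import *
im,c=wrist("w20.png"); print(shift([.6205,-.2215,.14]))
im=imaging.snapshot("top"); cv2.imwrite("pics/t20.png",cv2.resize(im[140:260,305:465],None,fx=5,fy=5,interpolation=cv2.INTER_CUBIC))
```

```text
t 28.93 tcp [ 0.4599 -0.2388  0.1471] yaw 64.24 gap 0.0259 F [ 0.7  0.3 -1. ]
[ 85.07637333 138.47358928   5.34430891]
```

View pics/t20.png

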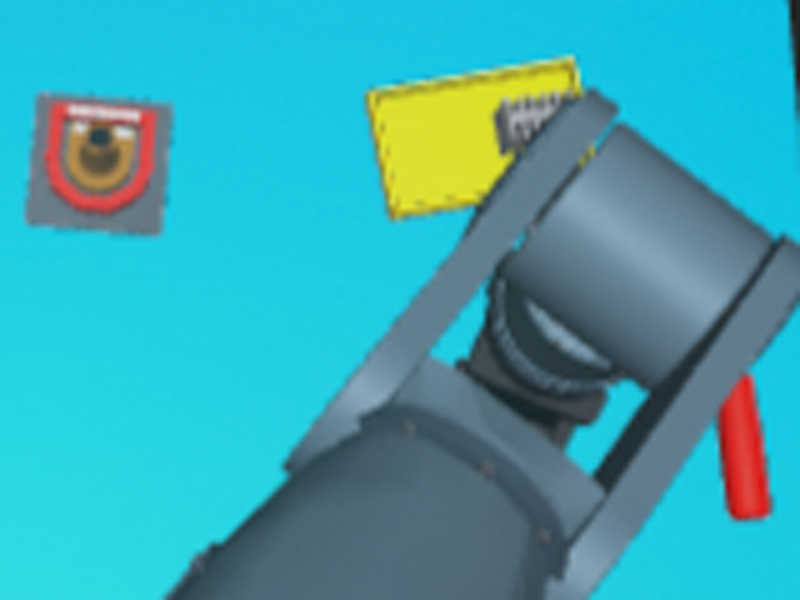

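>>> arm_command:
  targets:
    - [85,138,5,-33]
    - [85,138,5,-33]
    - [85,138,5,-33]
    - [85,138,5,-33]
    - [85,138,5,-33]
    - [85,138,5,-33]
    - [85,138,5,-33]
    - [85,138,5,-33]

```text
time: 29.7
tool_pos: [0.6184, -0.221, 0.138]
tcp_rot: [-3.139, -0.002, 1.694]
contact_force: [-0.2, -0.9, -1.1]
finger_gap: 0.0258
```

Run:
```python
from h import *
im,c=wrist("w21.png"); print(shift([.6205,-.2215,.0385]))
y=np.radians(7.2); M=np.array([[np.cos(y),-np.sin(y)],[np.sin(y),np.cos(y)]])
for q in[(-40,-65),(-40,65),(40,65),(40,-65)]: print(q,proj(c,[*(np.array([.6246,-.2531])+M@np.array(q)/1e3),.014]).round(1))
im=imaging.snapshot("side"); cv2.imwrite("pics/s21.png",cv2.resize(im[90:210,230:390],None,fx=5,fy=5,interpolation=cv2.INTER_CUBIC))
```

```text
t 29.7 tcp [ 0.6184 -0.221   0.138 ] yaw 97.06 gap 0.0258 F [-0.2 -0.9 -1.1]
[ -0.55885064   2.0713014  100.1974999 ]
(-40, -65) [273.4 312.8]
(-40, 65) [266.6 156.5]
(40, 65) [376.6 156.2]
(40, -65) [369.9 312.8]
```

View pics/w21.png

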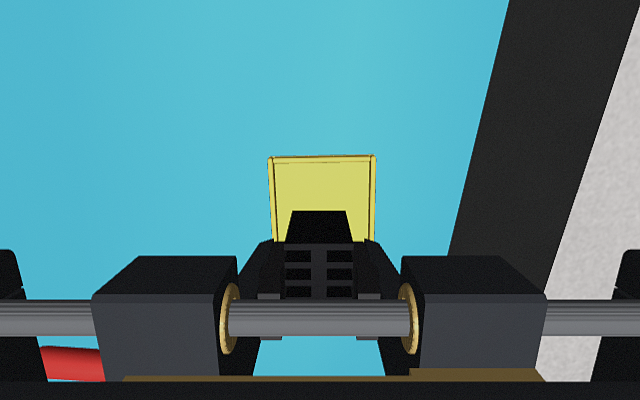

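View pics/s21.png

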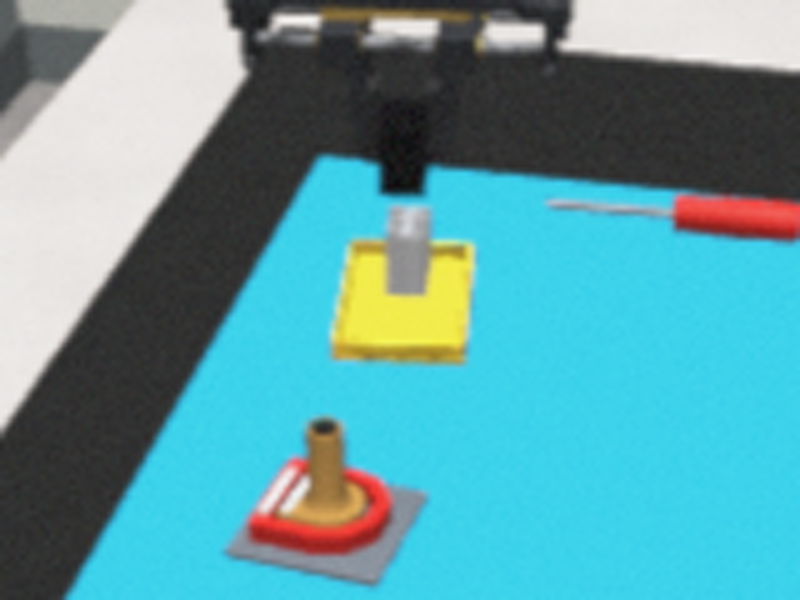

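>>> arm_command:
  targets:
    - [0,2,40,0]
    - [0,2,70,0]
    - [0,2,88,0]
    - [0,2,96,0]
    - [0,2,97,0]
    - [0,2,97,0]
    - [0,2,97,0]

```text
time: 30.38
tool_pos: [0.6229, -0.2219, 0.0445]
tcp_rot: [3.139, 0.002, 1.696]
contact_force: [0.4, -0.6, 0.7]
finger_gap: 0.0259
```

>>> arm_command:
  targets:
    - [0,0,1,0]
    - [0,0,2,0]
    - [0,0,3,0]
    - [0,0,3,0]
    - [0,0,3,0]

```text
time: 30.8
tool_pos: [0.622, -0.221, 0.0397]
tcp_rot: [3.141, 0.0, 1.697]
contact_force: [-0.4, 0.3, -0.4]
finger_gap: 0.0258
```

>>> arm_command:
  targets:
    - [0,0,1,0]
    - [0,0,2,0]
    - [0,0,2,0]
    - [0,0,2,0]

```text
time: 31.13
tool_pos: [0.6221, -0.2211, 0.0386]
tcp_rot: [3.141, 0.0, 1.697]
contact_force: [-2.8, 0.9, 6.7]
finger_gap: 0.0258
```

>>> arm_command:
  targets:
    - [0,0,0,0]
    - [0,0,0,0]
    - [0,0,0,0]
    - [0,0,0,0]
    - [0,0,0,0]
  jaw: 0

```text
time: 31.55
tool_pos: [0.6218, -0.221, 0.0373]
tcp_rot: [-3.141, -0.0, 1.697]
contact_force: [0.4, 0.7, 0.4]
finger_gap: 0.0441
```

>>> arm_command:
  targets:
    - [0,0,-25,0]
    - [0,0,-65,0]
    - [0,0,-105,0]
    - [0,0,-130,0]
    - [0,0,-130,0]
    - [0,0,-130,0]

```text
time: 32.05
tool_pos: [0.623, -0.2217, 0.1698]
tcp_rot: [3.138, 0.003, 1.697]
contact_force: [0.7, -0.3, -0.5]
finger_gap: 0.0437
```

>>> arm_command:
  targets:
    - [60,0,0,0]
    - [120,0,0,0]
    - [120,-40,0,0]
    - [120,-100,0,0]
    - [120,-160,0,0]
    - [120,-250,0,0]
    - [120,-250,0,0]
    - [120,-250,0,0]
    - [120,-250,0,0]
    - [120,-250,0,0]

```text
time: 32.88
tool_pos: [0.3554, -0.1323, 0.1655]
tcp_rot: [-3.138, -0.003, 1.695]
contact_force: [0.2, -0.6, -0.4]
finger_gap: 0.0441
```

Run:
```python
from h import *
im,c=wrist("w22.png")
im=imaging.snapshot("side"); cv2.imwrite("pics/s22.png",cv2.resize(im[120:360,220:400],None,fx=2.5,fy=2.5,interpolation=cv2.INTER_CUBIC))
im=imaging.snapshot("top"); cv2.imwrite("pics/t22.png",cv2.resize(im[140:260,160:460],None,fx=2.65,fy=2.65,interpolation=cv2.INTER_CUBIC))
cv2.imwrite("pics/t22z.png",cv2.resize(im[145:195,205:435],None,fx=3.4,fy=3.4,interpolation=cv2.INTER_CUBIC))
```

```text
t 32.88 tcp [ 0.3554 -0.1323  0.1655] yaw 97.11 gap 0.0441 F [ 0.2 -0.6 -0.4]
```

View pics/s22.png

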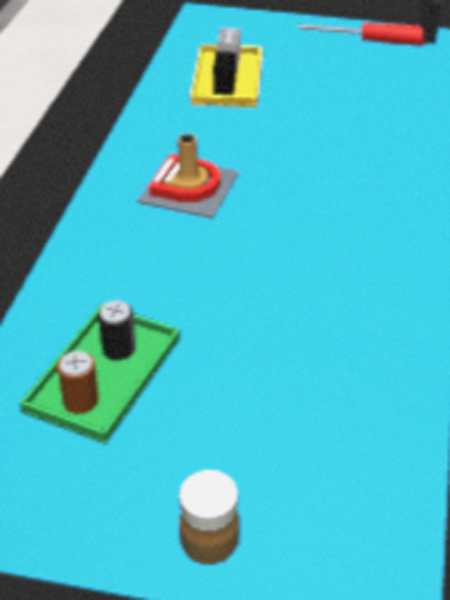

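View pics/t22.png

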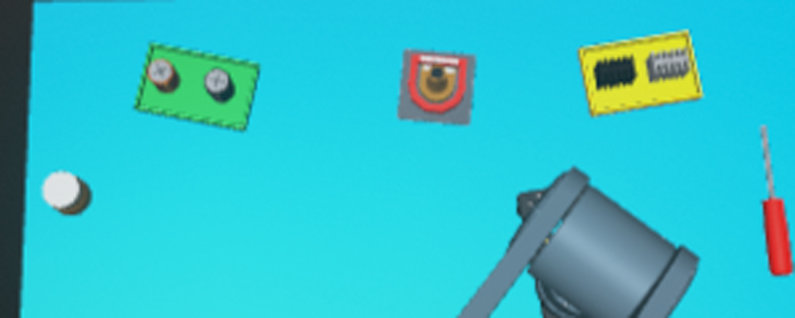

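Run:
```python
from h import *
c=imaging.calibration("top")
def loc(x,y,z,t,yaw):
    P=ray(c,(x+.5)/2.65-.5+160,(y+.5)/2.65-.5+140,z)[:2]; a=np.radians(yaw); d=P-np.array(t)
    return (np.array([[np.cos(a),np.sin(a)],[-np.sin(a),np.cos(a)]])@d*1e3).round(1)
print("brown",loc(161,71,.049,(.621,.255),-12.2),"black",loc(217,82,.049,(.621,.255),-12.2))
print("sblack",loc(615,72,.046,(.6246,-.2531),7.2),"ssilver",loc(668,66,.046,(.6246,-.2531),7.2))
print("noz",loc(437,74,.064,(.6165,-.019),-6.7))
im=imaging.snapshot("side")
cv2.imwrite("pics/s23.png",cv2.resize(im[125:215,270:340],None,fx=7,fy=6.5,interpolation=cv2.INTER_CUBIC))
for n in("jar","driver"):
  imaging.snapshot("top"); print(n,spotter.boxes_of("top",n)[:1])
```

```text
brown [ 1.4 35.7] black [  0.8 -28.7]
sblack [-2.7 34.5] ssilver [ -4.7 -25.7]
noz [-1.3 -0.2]
jar [{'box': [177.1, 202.6, 195.1, 221.9], 'p': 0.61}]
driver [{'box': [447.1, 192.0, 458.2, 241.2], 'p': 0.89}]
```

View pics/s23.png

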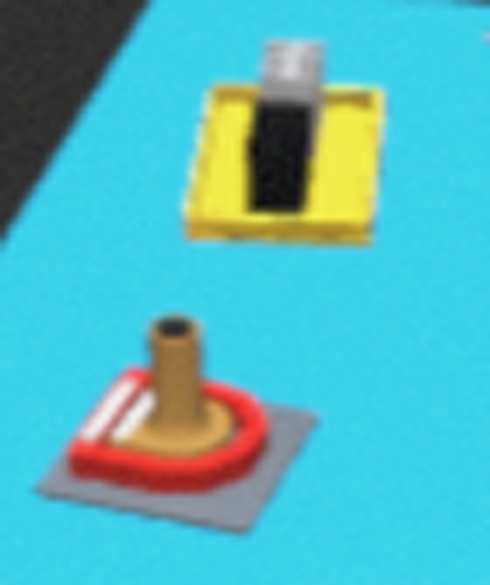

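All five parts are upright and well inside their limits. The robot is clear of everything and the jar and driver have not moved, so I am handing the job in.

Run:
```python
from station import job
print(job.sign_off())
```

```text
the job is handed in; nothing more can be done
None
```

The job is handed in after about 33 s of the 120 s. Both capacitors are in the green tray, both heat sinks are in the yellow tray, and the nozzle is in its red rest, flat to flat. Each part was gripped once and released just above or on its floor.

Last checks, measured from the top camera, which is good to about 2 mm plus pixel error:

| Part | Place | Offset from centre, x / y (mm) | Limit (mm) |
|---|---|---|---|
| Brown capacitor | green tray | +1 / +36 | 32 / 55 |
| Black capacitor | green tray | +1 / −29 | 32 / 55 |
| Black heat sink | yellow tray | −3 / +35 | 32 / 55 |
| Silver heat sink | yellow tray | −5 / −26 | 32 / 55 |
| Nozzle | rest | 1.3 in total | 10 in total |

- **Upright and seated:** the side view shows all five standing upright, and the nozzle's white bar lies next to the rest's white bar. I judged the seating and tilt by eye from the pictures and did not measure them.
- **Left alone:** the jar and the screwdriver are within about 3 pixels of where they started, which is within detector noise.
- **Forces:** the highest contact force I saw was about 12 N, when the silver heat sink was set down.
- **Failures:** no check failed. The silver heat sink was aimed at −30 mm and measured −26 mm, which is still well inside the limit.

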